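Widen the map stand by one hole and hold the lock pin home

TASK

The display stand on the desk has to be one hole wider for the map panel. First lift the little bronze censer out of the sliding section's way and set it down gently, upright, in the padded tray; then pull up the red lock knob, slide the section along its tube to the very next hole, away from the stand's fixed arm, and let the pin go fully home in it. Finish still gripping the red knob with the pin home, so that a colleague can set the panel on while you hold it, and leave everything else on the desk alone.

Things in the scene. Friction and masses are not known exactly. Their poses are not given: they have to be found in the camera images.
- stand: low display stand, fixed: level steel tube, 25 mm square, 340 mm long, its axis 65 mm and top face 78 mm up, on two slate-grey posts at y = -155 and +155 mm (up to z = 87 mm). Origin on the desk under the tube's middle; y runs along the tube, x to the stand's back. 13 mm holes in the top at y = -120, -70, -20, 30, 80, 130 mm. Fixed grey arm, 112 mm to -x, at y = -155 mm; feet 200 x 30 x 12 mm
- section_mid (a point): centre of the sliding section, on the tube's axis: an aluminium sleeve 37 mm square, 80 mm long, its top 84 mm above the desk, at first at y = -20 mm of the stand. Its own grey arm, 16 mm wide, 50 to 60 mm above the desk (lip up to 84 mm), reaches 112 mm forward (-x) of this point, 20 mm to its +y side
- section (a joint): how far the section has slid along the stand's +y axis (away from the fixed arm), m; 0 at its first hole, 0.050 at the next; about 3 N of friction. With the pin in a hole it has only about 1.5 mm of play either way
- plunger (a joint): how far the lock plunger is pulled up, m; 0 = pin fully home, clear of the tube from 0.012, stop at 0.017. A spring pushes it home with 5 N when home, 10 N at the stop. Its 10 mm pin has a round tip; let down between holes it rides on the tube's top (reading about 0.012)
- knob (a point): centre of the red plunger knob upright on the middle of the section: round, 28 mm across, 24 mm high, 119 mm above the desk when the pin is home; under it a steel neck 24 to 30 mm wide down to the sleeve. Moves with section and plunger
- censer: small lidded bronze censer, loose, 0.3 to 0.45 kg, standing on the desk in front of the tube in the way of the section's arm. Origin at the centre of its underside, z up; 95 mm high, belly 60 mm across (24 to 40 mm up), foot 48 mm across
- censer_mid (a point): the censer's centre, half-way up (47.5 mm above its underside). Its upright round grip, a plain finial 24 mm across, runs from 67 to 95 mm above its underside, so the finial's middle is 33.5 mm above this point
- tray: padded wooden handling tray, fixed, 180 mm in its x by 130 mm in its y, 28 mm high, walls 6 mm thick, grey foam floor 12 mm above the desk. Origin at the centre of its underside. On the left or the right side of the desk
- inkstone: round dark grey inkstone, 110 mm across, 24 mm high, loose, on the other side from the tray: leave alone. Origin at the centre of its underside
- seal: upright pale stone seal, 26 mm square, 58 mm high, loose, standing behind the tube: leave alone. Origin at the centre of its underside
- screwdriver: orange screwdriver, 190 mm long, 26 mm thick, lying on the desk in front of the robot: leave alone. Origin at the centre of its underside
- brush_rest: blue ceramic brush rest with four peaks, 104 mm long, 55 mm high, loose, towards the back: leave alone. Origin at the centre of its underside
- paste_jar: white lidded ceramic jar, 56 mm across, 45 mm high, loose, towards the back: leave alone. Origin at the centre of its underside
- paperweight: brass bar 110 x 28 x 16 mm, loose, towards the back: leave alone. Origin at the centre of its underside
Things that resemble listed ones, but are neither listed nor needed, are in the scene too. Of the things like the censer, leave any that is black; of the rest the larger one is meant.

How it is judged (in metres and radians):
On the way, in this order (a step that is already met when the one before it is completed fails the run):
1. the censer stands upright in the tray, let go, while the section is still locked at its first hole (x of censer_mid in the frame of tray between -0.06 and 0.06 m and y of censer_mid in the frame of tray between -0.036 and 0.036 m and height (world z) of censer_mid below 0.064 m and angle between censer_mid's own z axis and vertical below 0.15 rad and contact force between the fingers and censer below 0.3 N and value of joint section between -0.004 and 0.004 m and value of joint plunger below 0.003 m), for 0.2 s.
2. the lock plunger is pulled clear with the section still at its first hole (value of joint plunger above 0.0115 m and value of joint section between -0.008 and 0.008 m), for 0.02 s.
At the end, for the whole second after the job is handed in: the section stands at the next hole (50 mm on, within 3 mm), the pin is home within 2.5 mm, the fingers still press on the red knob with more than 3 N, and the censer stands upright on the tray's foam (value of joint section between 0.047 and 0.053 m and value of joint plunger below 0.0025 m and contact force between the fingers and plunger above 3 N and x of censer_mid in the frame of tray between -0.06 and 0.06 m and y of censer_mid in the frame of tray between -0.036 and 0.036 m and height (world z) of censer_mid below 0.064 m and angle between censer_mid's own z axis and vertical below 0.15 rad); the arm keeps its last pose, push and grip.
It fails at once if the censer is tipped over (angle between censer's own z axis and vertical above 0.6 rad).
It fails at once if the censer is dropped (it falls freely, from more than about 12 mm up) (contact force between the fingers and censer below 0.1 N and linear speed of censer above 0.48 m/s).
It fails at once if a bystander is moved by more than 25 mm (distance of any of inkstone, seal, screwdriver, brush_rest, paste_jar, paperweight from where it was at the start of the episode above 0.025 m).
It also fails if it takes over 48 s, if anything falls off the work surface, if the arm or the gripper's body presses on something with over 40 N, if the wrist force passes 120 N, or if a joint passes its speed limit or range.

ROBOT

A 6-joint arm with a two-finger parallel gripper is mounted at the origin on the work surface. World frame = base frame: x ahead of the robot, y to its left, z up, the work surface at z = 0. Lengths are in m, angles in degrees, forces in N, time in s.
With the tool pointing down it reaches from about 0.35 to 0.875 m from the base axis. Payload 4.2 kg.
Tool frame: the origin (TCP) lies between the finger pads; the fingertips stand 8 mm ahead of it and the grasp point (between the pads) lies 11 mm behind it; x points along the fingers, y is the direction in which the jaws open and shut, and the axes are right-handed (so a half turn about x gives the same grasp; the last joint's range is limited). The gripper opens to 87 mm and grips with 3 to 60 N. Pads are 19 mm wide; open, the fingers measure 117 mm over their backs; the gripper's body (75 mm by 190 mm) begins 51 mm behind the grasp point.
Start: joints at [89.358, 22.042, 0.453, 0, -68.411, -14.817], TCP at [0.167, 0.602, 0.231] pointing down, gripper open.
Joint ranges: [-179.83, 179.83], [-69.29, 118.12], [-61.27, 80.66], [-181.25, 117.63], [-171.15, -9.14], [-177.46, 177.46]. Speed limits (degrees/s): [159.86, 159.86, 180, 180, 180, 180].

INTERFACE

Orientations are given as a 3x3 rotation matrix whose columns are the frame's x, y, z axes.
In Python, from station import r gives the robot as it stands. The module is installed in compiled form; this text tells all that it offers.
- The arm moves only by the tool move_arm, never from a script. Its argument "increments" is one flat list of numbers, 7 for each row, row after row: the turn, a rotation vector about the tool's x, y, z in degrees, then the shift along the tool's x, y, z in m, then the finger opening in m, from 0 to 0.087. A call has 1 to 12 rows; each row is the pose to reach, as a shift and turn from the pose commanded when the call began, along the tool's axes at that moment; what a row does not reach only later rows make up. A row lasts 1/12 s, in which the tool goes at most 41.7 mm and 7.16 degrees, less where a joint would pass 70% of its speed; a pose out of reach is approached as far as the arm can. A call with a gripper value outside its range is refused whole. The fingers move at their own pace and stop on an object; the grip force is fixed at half the most. Time passes only in rows, so rows that repeat a pose let the fingers close. It gives the time, the measured TCP pose, the force and the opening at its end, in the units of the state.
- r.sense(): the state, without advancing time (a new reading comes with each control period).
- r.capture(name): name is "side" or "top"; returns the picture (420x560x3 uint8, red, green, blue); there is no depth.
- r.calibration(name): a dict with "fx", "fy", "cx", "cy" (pixels), "rvec" (rotation vector, rad) and "tvec" (3), from world to camera coordinates, as OpenCV has them. Camera axes: x right, y down, z forward; pixel columns grow to the right and rows downward; lengths in m; the calibration is good to about 2 mm. A picture is of the moment at which its call begins. calibration takes no time and is no camera call.
- r.finish_job(): hands the job in, once; it reports no verdict.
The state is a dict: "time_s": time; "joints": joint angles; "joint_velocities": joint speeds; "effort": joint torques, N m; "tcp_pos": TCP position; "ee_rot": TCP orientation; "wrist_force": force on the tool from outside, world axes, zero at the start; "moment": the same for the moment, N m; "gripper_width": opening from 0.0 (shut) to 1.0 (fully open).
Only numpy, scipy, OpenCV 4.12 (cv2) and the standard library are available. Lean on these libraries where they do the work, as an engineer would, in place of code of your own. Each camera call takes 0.05 s, during which the arm holds its last target.

## Working session

There is one attempt and no reset: what is moved stays moved. The work goes in short steps, Python scripts to look and compute and a tool call to move; the robot and the scene stay as the last step left them, time stands still between calls to the robot, and variables do not carry over. Pictures are saved under pics/ and viewed, and the job is handed in when it is done.

Besides the shell and the picture viewer there is one more tool, called after ">>>" as a command line: name --argument value ..., lists and objects as JSON in quotes. move_arm: Moves the arm, as the interface text tells. Its arguments: {"type":"object","properties":{"increments":{"type":"array","items":{"type":"number"}}},"required":["increments"]}

```bash
mkdir -p pics; python3 - <<'E'
from station import r
import cv2
for n in("side","top"):
    im=r.capture(n); cv2.imwrite(f"pics/{n}0.png",im[:,:,::-1]); print(r.calibration(n))
print(r.sense())
E
```

```text
{'fx': 423.8641445550637, 'fy': 423.8641445550637, 'cx': 286.5797209531503, 'cy': 214.7242467671984, 'rvec': array([ 0.15388383, -2.79505342,  1.30330435]), 'tvec': array([0.53504768, 0.10920565, 1.05573081])}
{'fx': 520.96691274134, 'fy': 520.96691274134, 'cx': 279.09606618207664, 'cy': 207.8070684163685, 'rvec': array([ 2.17656667, -2.14278677,  0.12182861]), 'tvec': array([0.00693368, 0.52368742, 1.4937525 ])}
{'time_s': 0.1, 'joints': array([ 8.93560942e+01,  2.20875723e+01,  3.88678238e-01, -2.40264717e-02,
       -6.84104239e+01, -1.48186641e+01]), 'joint_velocities': array([-0.00112201, -0.05943722,  0.16090491,  0.13979489,  0.01730694,
        0.0105554 ]), 'effort': array([ 3.41386867e-04, -3.91692317e+01,  1.87932944e+01,  4.23181370e+00,
        1.34523906e-02, -7.48724619e-05]), 'tcp_pos': array([0.16645829, 0.60189981, 0.2295668 ]), 'ee_rot': array([[-4.11338241e-04, -2.66757468e-01, -9.63763604e-01],
       [-1.90342466e-03, -9.63761731e-01,  2.66757762e-01],
       [-9.99998104e-01,  1.94417908e-03, -1.11320690e-04]]), 'wrist_force': array([0.66653267, 0.27333982, 0.41683227]), 'moment': array([-0.0064319 , -0.01676063, -0.0154794 ]), 'gripper_width': 1.0015998697360549}
```

View pics/side0.png

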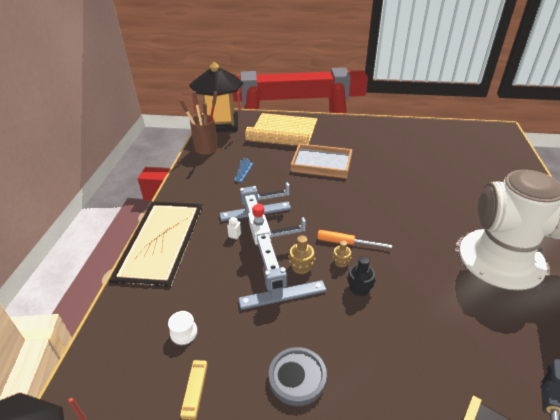

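View pics/top0.png

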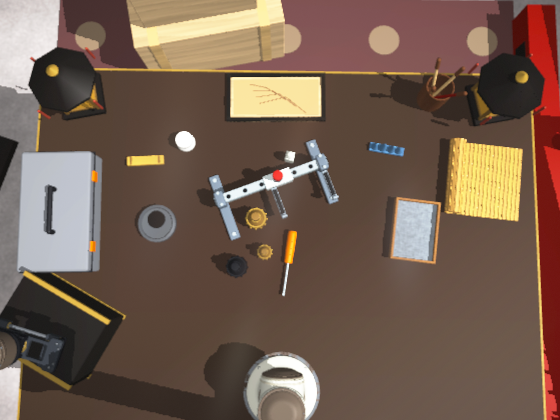

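Candidates for the censer (top view): bronze at (256,218), a smaller bronze at (264,252), and a black one at (237,266). I choose the larger bronze at (256,218), which stands beside the tube. I'll check it with close crops.

```bash
python3 - <<'E'
import cv2,numpy as np
t=cv2.imread("pics/top0.png");s=cv2.imread("pics/side0.png")
cv2.imwrite("pics/tc.png",cv2.resize(t[130:290,200:350],None,fx=3.7,fy=3.7,interpolation=cv2.INTER_CUBIC))
cv2.imwrite("pics/sc.png",cv2.resize(s[170:320,210:400],None,fx=4,fy=4,interpolation=cv2.INTER_CUBIC))
cv2.imwrite("pics/tr.png",cv2.resize(t[185:275,380:450],None,fx=6,fy=6,interpolation=cv2.INTER_CUBIC))
E
```

```text
(no output)
```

View pics/tc.png

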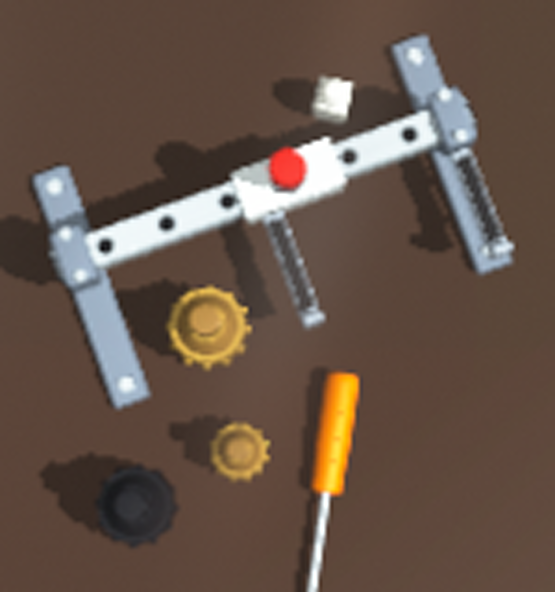

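View pics/sc.png

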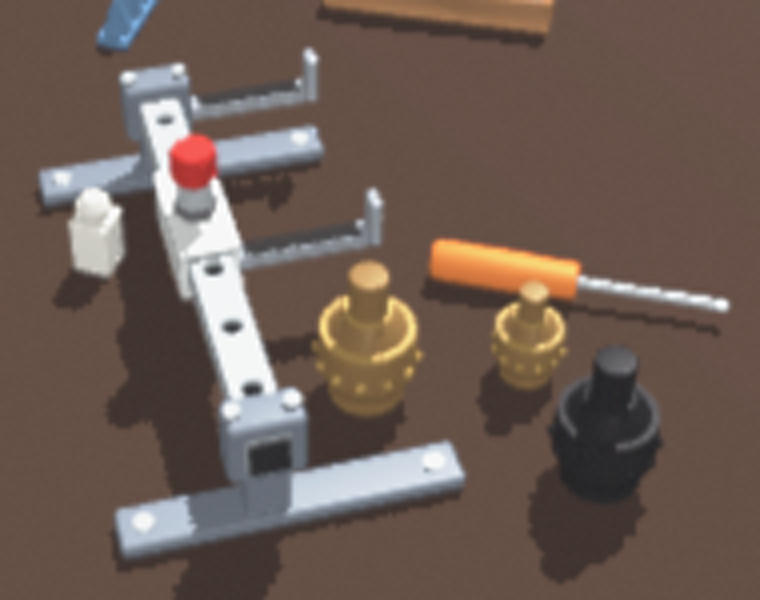

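View pics/tr.png

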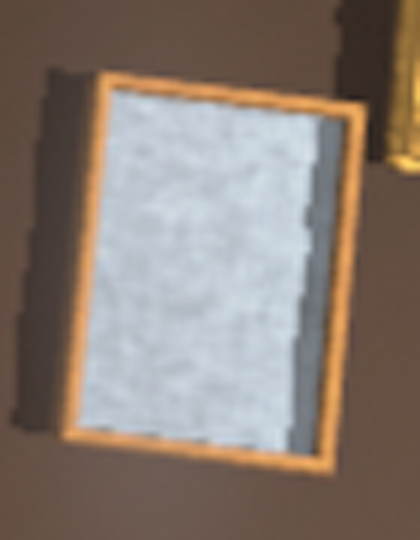

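```bash
cat > h.py <<'E'
import cv2,numpy as np
from station import r
C={n:r.calibration(n) for n in("side","top")}
def KRt(n):
    c=C[n];K=np.array([[c["fx"],0,c["cx"]],[0,c["fy"],c["cy"]],[0,0,1]]);R=cv2.Rodrigues(np.array(c["rvec"]))[0];return K,R,np.array(c["tvec"]).reshape(3)
def ray(n,p):
    K,R,t=KRt(n);d=R.T@np.linalg.solve(K,[p[0],p[1],1.]);return -R.T@t,d
def onz(n,p,z):
    o,d=ray(n,p);return o+d*(z-o[2])/d[2]
def tri(ps,pt):
    P=[KRt(n)[0]@np.c_[KRt(n)[1],KRt(n)[2]] for n in("side","top")]
    X=cv2.triangulatePoints(P[0],P[1],np.array(ps,float).reshape(2,1),np.array(pt,float).reshape(2,1))[:,0];return X[:3]/X[3]
def uncrop(p,f,x0,y0): return ((p[0]+.5)/f-.5+x0,(p[1]+.5)/f-.5+y0)
def red(im):
    h=cv2.cvtColor(im,cv2.COLOR_BGR2HSV);return (((h[...,0]<6)|(h[...,0]>174))&(h[...,1]>170)&(h[...,2]>90)).astype(np.uint8)
def cen(m): 
    M=cv2.moments(m,True);return (M["m10"]/M["m00"],M["m01"]/M["m00"])
E
python3 - <<'E'
from h import *
t=cv2.imread("pics/top0.png");s=cv2.imread("pics/side0.png")
g=cv2.cvtColor(t,cv2.COLOR_BGR2GRAY)
hs={130:(106,245),80:(166,223),30:(228,201),-70:(349,156),-120:(409,134)}
P=[]
for y,p in hs.items():
    u=uncrop(p,3.7,200,130);x0,y0=int(round(u[0])),int(round(u[1]))
    w=g[y0-2:y0+3,x0-2:x0+3].astype(float);w=np.clip(170-w,0,None);yy,xx=np.mgrid[y0-2:y0+3,x0-2:x0+3]
    q=(float((w*xx).sum()/w.sum()),float((w*yy).sum()/w.sum()));X=onz("top",q,.0765);P.append((y,X));print(y,q,X.round(4))
Y=np.array([p[0] for p in P])/1000;X=np.array([p[1][:2] for p in P])
A=np.c_[np.ones(5),Y];c,*_=np.linalg.lstsq(A,X,rcond=None);print("origin",c[0],"ydir",c[1],np.linalg.norm(c[1]),"res",(A@c-X).round(4).tolist())
yd=c[1]/np.linalg.norm(c[1]);print("yaw of stand y",np.degrees(np.arctan2(yd[1],yd[0])),"sec",c[0]-.02*yd,"next",c[0]+.03*yd)
m=red(t)*0;m[160:190,265:292]=red(t)[160:190,265:292];print("knob top",cen(m),m.sum(),onz("top",cen(m),.129))
ms=red(s)*0;ms[200:222,245:272]=red(s)[200:222,245:272];print("knob side",cen(ms),ms.sum(),"tri",tri(cen(ms),cen(m)))
ft=uncrop((207,315),3.7,200,130);fs=uncrop((369,274),4,210,170)
print("finial tri",tri(fs,ft),"top@.095",onz("top",ft,.095),"side",onz("side",fs,.095))
cs=[onz("top",uncrop(p,6,380,185),.028) for p in((103,78),(362,107),(330,468),(68,434))]
cs=np.array(cs)[:,:2];print("tray",cs.round(4).tolist(),cs.mean(0),[np.linalg.norm(cs[i]-cs[i-1]).round(3) for i in range(4)])
for nme,p in dict(small=(240,450),black=(135,505),lip1=(315,317),lip_fixed=(497,247)).items():print(nme,onz("top",uncrop(p,3.7,200,130),.084))
E
```

```text
130 (228.00609225413402, 196.05483028720627) [0.5496 0.1608 0.0765]
80 (244.56155143338955, 190.0) [0.5677 0.1141 0.0765]
30 (261.1539748953975, 183.94728033472802) [0.5859 0.0672 0.0765]
-70 (293.8622129436326, 171.95407098121086) [ 0.622  -0.0257  0.0765]
-120 (310.1505078485688, 165.95198522622346) [ 0.6402 -0.0721  0.0765]
origin [0.59668041 0.03954233] ydir [-0.36234366  0.93141905] 0.9994170166675916 res [[0.0, -0.0002], [0.0, -0.0], [-0.0001, 0.0003], [0.0, 0.0], [-0.0, -0.0001]]
yaw of stand y 111.25719182541604 sec [0.60393151 0.02090308] next [0.58580376 0.0675012 ]
knob top (277.0394736842105, 174.96052631578948) 76 [0.60304537 0.02177903 0.129     ]
knob side (257.73770491803276, 211.672131147541) 61 tri [0.60512098 0.02188876 0.11709157]
finial tri [0.49445731 0.08026695 0.09571306] top@.095 [0.49535468 0.08028643 0.095     ] side [0.49327    0.07966752 0.095     ]
tray [[0.5594, -0.3297], [0.547, -0.456], [0.3713, -0.4371], [0.3856, -0.311]] [ 0.46581025 -0.38348564] [np.float64(0.175), np.float64(0.127), np.float64(0.177), np.float64(0.127)]
small [0.39436144 0.05374388 0.084     ]
black [0.35182385 0.13203404 0.084     ]
lip1 [ 0.496229   -0.00144405  0.084     ]
lip_fixed [ 0.55217645 -0.13979306  0.084     ]
```

```bash
cat >> h.py <<'E'
from scipy.spatial.transform import Rotation as Ro
YAW=111.257
def goal(yaw=YAW):  # tool x down, jaw axis(-y) along yaw
    a=np.radians(yaw);y=-np.array([np.cos(a),np.sin(a),0]);x=np.array([0,0,-1.]);return np.c_[x,y,np.cross(x,y)]
def plan(p,yaw=YAW):
    s=r.sense();R=np.array(s["ee_rot"]);
    G=goal(yaw)
    rv=np.degrees(Ro.from_matrix(R.T@G).as_rotvec());d=R.T@(np.array(p)-s["tcp_pos"])
    print("turn",rv.round(2),"shift",d.round(4),"tcp",s["tcp_pos"].round(4),"F",s["wrist_force"].round(1),"w",round(s["gripper_width"]*.087,4),"t",s["time_s"],"j",s["joints"].round(1))
E
python3 -c "
from h import *
plan([.4945,.080,.18])"
```

```text
turn [-3.673e+01  3.000e-02 -1.100e-01] shift [ 0.0504  0.4154 -0.4554] tcp [0.1665 0.6019 0.2296] F [0.7 0.3 0.4] w 0.0871 t 0.1 j [ 89.4  22.1   0.4  -0.  -68.4 -14.8]
```

>>> move_arm --increments '[-36.73,0,0,0.03,0.4154,-0.4554,0.055,-36.73,0,0,0.03,0.4154,-0.4554,0.055,-36.73,0,0,0.03,0.4154,-0.4554,0.055,-36.73,0,0,0.03,0.4154,-0.4554,0.055,-36.73,0,0,0.03,0.4154,-0.4554,0.055,-36.73,0,0,0.03,0.4154,-0.4554,0.055,-36.73,0,0,0.03,0.4154,-0.4554,0.055,-36.73,0,0,0.03,0.4154,-0.4554,0.055,-36.73,0,0,0.03,0.4154,-0.4554,0.055,-36.73,0,0,0.03,0.4154,-0.4554,0.055,-36.73,0,0,0.03,0.4154,-0.4554,0.055,-36.73,0,0,0.03,0.4154,-0.4554,0.055]'

```text
time_s: 1.1
tcp_pos: [0.4326, 0.178, 0.2061]
ee_rot: [[-0.0, 0.363, -0.932], [0.0, -0.932, -0.363], [-1.0, -0.0, 0.0]]
wrist_force: [0.4, 1.2, 0.1]
gripper_width: 0.633
```

```bash
python3 -c "
from h import *
plan([.4945,.080,.18])"
```

```text
turn [0.04 0.01 0.01] shift [ 0.0261  0.1137 -0.0221] tcp [0.4326 0.178  0.2061] F [0.4 1.2 0.1] w 0.055 t 1.1 j [ 42.3   7.9 -22.9  -0.  -59.3  69. ]
```

>>> move_arm --increments '[0,0,0,0.025,0.1137,-0.0221,0.055,0,0,0,0.025,0.1137,-0.0221,0.055,0,0,0,0.025,0.1137,-0.0221,0.055,0,0,0,0.025,0.1137,-0.0221,0.055,0,0,0,0.025,0.1137,-0.0221,0.055,0,0,0,0.025,0.1137,-0.0221,0.055,0,0,0,0.025,0.1137,-0.0221,0.055]'

```text
time_s: 1.68
tcp_pos: [0.4938, 0.0829, 0.1815]
ee_rot: [[0.0, 0.364, -0.931], [0.0, -0.931, -0.364], [-1.0, -0.0, -0.0]]
wrist_force: [-0.6, 0.3, -0.2]
gripper_width: 0.634
```

```bash
python3 -c "
from h import *
for n in('side','top'): cv2.imwrite(f'pics/{n}1.png',r.capture(n)[:,:,::-1])
plan([.4945,.080,.077])"
```

```text
turn [ 0.14 -0.05  0.01] shift [0.1047 0.0032 0.0006] tcp [0.4938 0.0832 0.1817] F [ 0.1 -0.2  0.2] w 0.055 t 1.7833 j [ 28.2  12.5 -20.9  -0.  -56.6  83.2]
```

View pics/side1.png

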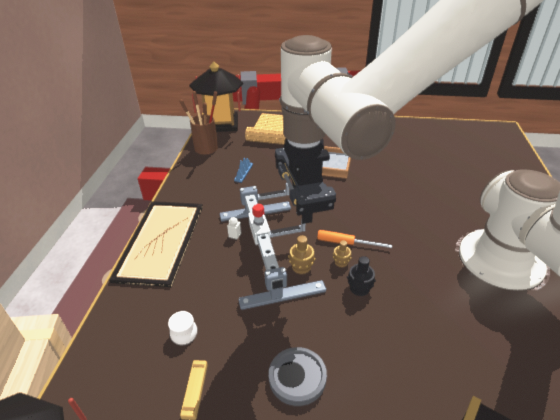

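>>> move_arm --increments '[0,0,0,0.03,0.0032,0,0.055,0,0,0,0.06,0.0032,0,0.055,0,0,0,0.075,0.0032,0,0.055,0,0,0,0.075,0.0032,0,0.055,0,0,0,0.075,0.0032,0,0.055]'

```text
time_s: 2.2
tcp_pos: [0.4951, 0.0798, 0.1063]
ee_rot: [[-0.001, 0.365, -0.931], [-0.001, -0.931, -0.365], [-1.0, 0.0, 0.001]]
wrist_force: [0.7, 0.5, -0.3]
gripper_width: 0.633
```

```bash
python3 -c "
from h import *
im=r.capture('side')[:,:,::-1]; cv2.imwrite('pics/side2.png',cv2.resize(im[120:320,200:400],None,fx=3,fy=3))
plan([.4945,.080,.077])"
```

```text
turn [ 0.12 -0.1  -0.02] shift [ 0.0303 -0.0005  0.0014] tcp [0.496  0.08   0.1073] F [0.2 0.5 0.5] w 0.0549 t 2.25 j [ 27.7  17.7 -26.2   0.  -45.9  83.6]
```

View pics/side2.png

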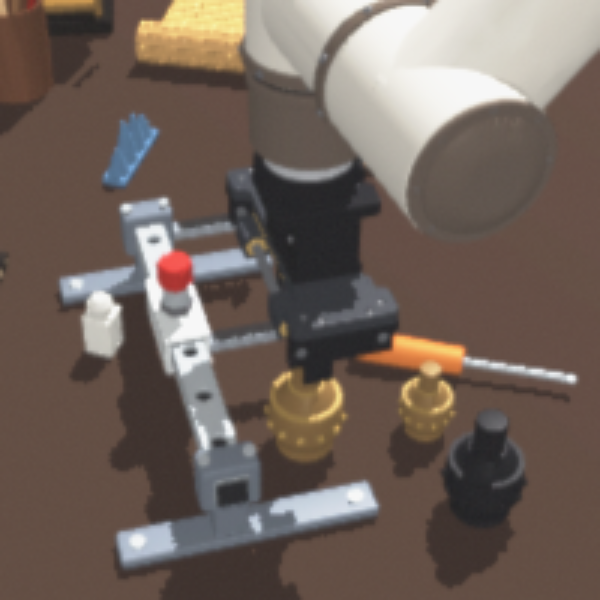

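The near finger at crop (315,365) is just this side of the finial, as wanted. The knob and arm are clear. I'll go down and close.

>>> move_arm --increments '[0,0,0,0.015,0,0.001,0.055,0,0,0,0.0295,0,0.001,0.055,0,0,0,0.0295,0,0.001,0.055,0,0,0,0.0295,0,0.001,0.055]'

```text
time_s: 2.58
tcp_pos: [0.495, 0.0792, 0.0779]
ee_rot: [[0.002, 0.364, -0.932], [0.0, -0.932, -0.364], [-1.0, 0.0, -0.002]]
wrist_force: [0.0, -0.4, 0.5]
gripper_width: 0.632
```

```bash
python3 -c "
from h import *
plan([.4945,.080,.077])"
```

```text
turn [ 0.07 -0.09 -0.01] shift [ 0.0009 -0.0009  0.0002] tcp [0.495  0.0792 0.0779] F [ 0.  -0.4  0.5] w 0.055 t 2.5833 j [ 27.7  20.1 -28.2   0.  -41.6  83.6]
```

>>> move_arm --increments '[0,0,0,0,0,0,0.035,0,0,0,0,0,0,0.028,0,0,0,0,0,0,0.01,0,0,0,0,0,0,0.01,0,0,0,0,0,0,0.01,0,0,0,0,0,0,0.01,0,0,0,0,0,0,0.01,0,0,0,0,0,0,0.01]'

```text
time_s: 3.25
tcp_pos: [0.4946, 0.0788, 0.0769]
ee_rot: [[0.001, 0.363, -0.932], [0.0, -0.932, -0.363], [-1.0, 0.0, -0.001]]
wrist_force: [-0.6, 0.8, 0.9]
gripper_width: 0.272
```

>>> move_arm --increments '[0,0,0,-0.015,0,0,0.01,0,0,0,-0.03,0,0,0.01,0,0,0,-0.05,0,0,0.01,0,0,0,-0.08,0,0,0.01,0,0,0,-0.11,0,0,0.01,0,0,0,-0.13,0,0,0.01,0,0,0,-0.13,0,0,0.01]'

```text
time_s: 3.83
tcp_pos: [0.4964, 0.0793, 0.2106]
ee_rot: [[0.008, 0.363, -0.932], [0.003, -0.932, -0.363], [-1.0, 0.0, -0.008]]
wrist_force: [-0.2, 0.4, -3.8]
gripper_width: 0.267
```

```bash
python3 -c "
from h import *
for n in('side','top'): cv2.imwrite(f'pics/{n}3.png',r.capture(n)[:,:,::-1])
plan([.4658,-.3835,.21])"
```

```text
turn [-0.04  0.09  0.07] shift [-0.0044  0.4207  0.1929] tcp [0.4933 0.0785 0.2058] F [-0.8  0.3 -5. ] w 0.0233 t 3.9333 j [ 27.7  11.1 -18.9  -0.1 -60.1  83.6]
```

View pics/side3.png

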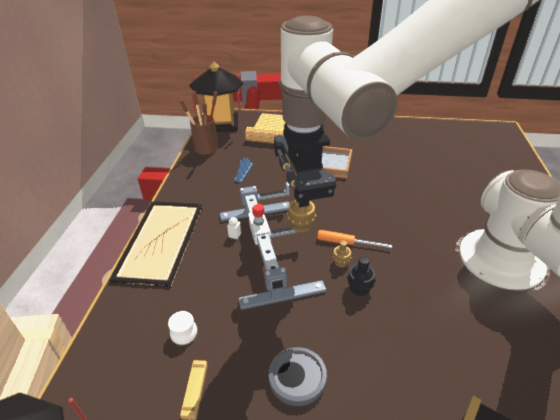

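The censer hangs upright in the fingers at (302,212). I'll carry it to the tray.

>>> move_arm --increments '[0,0,0,0,0.013,0.006,0.01,0,0,0,0,0.038,0.017,0.01,0,0,0,0,0.072,0.033,0.01,0,0,0,0,0.109,0.05,0.01,0,0,0,0,0.147,0.067,0.01,0,0,0,0,0.185,0.085,0.01,0,0,0,0,0.223,0.102,0.01,0,0,0,0,0.261,0.12,0.01,0,0,0,0,0.299,0.137,0.01,0,0,0,0,0.332,0.152,0.01,0,0,0,0,0.362,0.166,0.01,0,0,0,0,0.387,0.177,0.01]'

```text
time_s: 4.93
tcp_pos: [0.4675, -0.3478, 0.203]
ee_rot: [[-0.006, 0.361, -0.933], [0.003, -0.933, -0.361], [-1.0, -0.005, 0.005]]
wrist_force: [1.1, 0.8, -3.2]
gripper_width: 0.268
```

>>> move_arm --increments '[0,0,0,0,0.016,0.008,0.01,0,0,0,0,0.027,0.012,0.01,0,0,0,0,0.033,0.016,0.01,0,0,0,0,0.033,0.016,0.01,0,0,0,0,0.033,0.016,0.01]'

```text
time_s: 5.35
tcp_pos: [0.4664, -0.3818, 0.2056]
ee_rot: [[-0.002, 0.363, -0.932], [0.002, -0.932, -0.363], [-1.0, -0.002, 0.001]]
wrist_force: [-0.0, -0.3, -3.5]
gripper_width: 0.269
```

```bash
python3 -c "
from h import *
for n in('side','top'): cv2.imwrite(f'pics/{n}4.png',r.capture(n)[:,:,::-1])
plan([.4658,-.3835,.089])"
```

```text
turn [0.08 0.01 0.05] shift [0.1175 0.0016 0.0017] tcp [ 0.4669 -0.3815  0.2065] F [ 0.1 -0.4 -4.7] w 0.0233 t 5.45 j [-23.9  20.9  -4.8  -0.  -64.3 135.2]
```

View pics/side4.png

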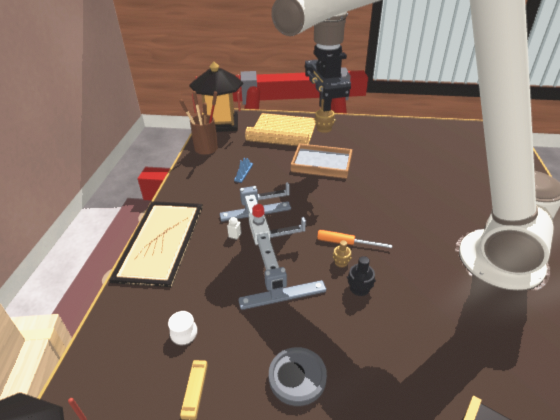

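View pics/top4.png

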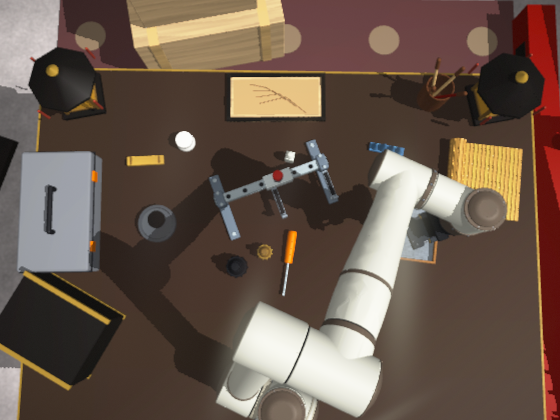

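>>> move_arm --increments '[0,0,0,0.015,0.0016,0.0017,0.01,0,0,0,0.04,0.0016,0.0017,0.01,0,0,0,0.065,0.0016,0.0017,0.01,0,0,0,0.085,0.0016,0.0017,0.01,0,0,0,0.1,0.0016,0.0017,0.01,0,0,0,0.108,0.0016,0.0017,0.01,0,0,0,0.11,0.0016,0.0017,0.01,0,0,0,0.11,0.0016,0.0017,0.01]'

```text
time_s: 6.12
tcp_pos: [0.4663, -0.3844, 0.097]
ee_rot: [[-0.0, 0.364, -0.931], [-0.0, -0.931, -0.364], [-1.0, 0.0, 0.0]]
wrist_force: [-0.3, 0.8, -4.4]
gripper_width: 0.27
```

```bash
python3 -c "
from h import *
im=r.capture('side')[:,:,::-1]; cv2.imwrite('pics/side5.png',cv2.resize(im[50:200,240:400],None,fx=4,fy=4))
plan([.4658,-.3835,.089])"
```

```text
turn [ 0.08 -0.05 -0.09] shift [ 0.0088 -0.0016  0.0004] tcp [ 0.4667 -0.3848  0.0978] F [-0.2 -0.9 -5.3] w 0.0235 t 6.1667 j [-24.2  27.  -12.3   0.  -50.5 135.5]
```

View pics/side5.png

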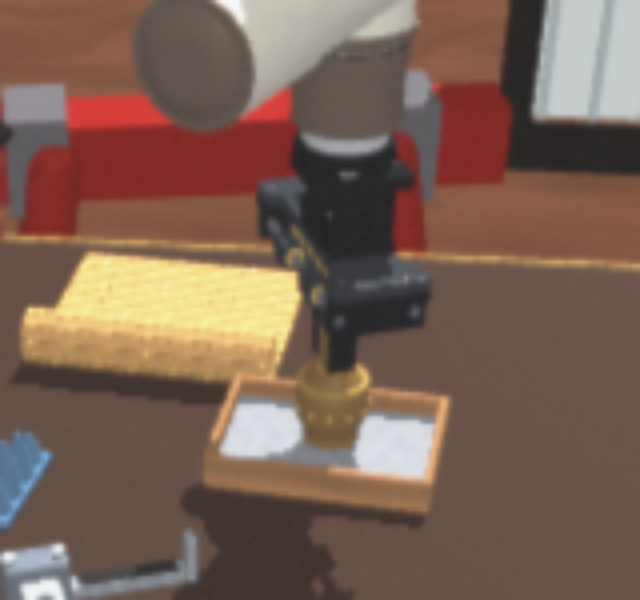

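The censer is over the middle of the foam at crop (333,420), a few mm up.

>>> move_arm --increments '[0,0,0,0.002,0,0,0.01,0,0,0,0.004,0,0,0.01,0,0,0,0.006,0,0,0.01,0,0,0,0.007,0,0,0.01,0,0,0,0.007,0,0,0.01]'

```text
time_s: 6.58
tcp_pos: [0.4657, -0.3848, 0.0896]
ee_rot: [[-0.0, 0.363, -0.932], [0.0, -0.932, -0.363], [-1.0, -0.0, 0.0]]
wrist_force: [0.3, -0.1, -4.0]
gripper_width: 0.269
```

>>> move_arm --increments '[0,0,0,0.001,0,0,0.01,0,0,0,0.001,0,0,0.01]'

```text
time_s: 6.75
tcp_pos: [0.466, -0.385, 0.0891]
ee_rot: [[0.0, 0.363, -0.932], [-0.0, -0.932, -0.363], [-1.0, 0.0, -0.0]]
wrist_force: [-1.0, -0.2, -3.1]
gripper_width: 0.269
```

>>> move_arm --increments '[0,0,0,0.001,0,0,0.01,0,0,0,0.001,0,0,0.01]'

```text
time_s: 6.92
tcp_pos: [0.4662, -0.385, 0.089]
ee_rot: [[0.001, 0.363, -0.932], [-0.001, -0.932, -0.363], [-1.0, 0.001, -0.0]]
wrist_force: [-0.8, 3.2, 4.2]
gripper_width: 0.271
```

It is on the foam, since the force reversed from -4 to +4 N. I'll open, check, and rise.

>>> move_arm --increments '[0,0,0,0,0,0,0.03,0,0,0,0,0,0,0.04,0,0,0,0,0,0,0.055,0,0,0,0,0,0,0.055,0,0,0,0,0,0,0.055]'

```text
time_s: 7.33
tcp_pos: [0.4661, -0.385, 0.0877]
ee_rot: [[0.0, 0.363, -0.932], [-0.0, -0.932, -0.363], [-1.0, 0.0, -0.0]]
wrist_force: [0.2, -0.3, -0.1]
gripper_width: 0.564
```

>>> move_arm --increments '[0,0,0,-0.02,0,0,0.055,0,0,0,-0.06,0,0,0.055,0,0,0,-0.1,0,0,0.055,0,0,0,-0.12,0,0,0.055,0,0,0,-0.12,0,0,0.055]'

```text
time_s: 7.75
tcp_pos: [0.4686, -0.3868, 0.2143]
ee_rot: [[0.011, 0.364, -0.932], [-0.007, -0.932, -0.364], [-1.0, 0.01, -0.007]]
wrist_force: [0.6, -1.2, 1.4]
gripper_width: 0.629
```

```bash
python3 -c "
from h import *
im=r.capture('side')[:,:,::-1]; cv2.imwrite('pics/side6.png',im)
plan([.6040,.0215,.2])"
```

```text
turn [ 0.02 -0.27 -0.31] shift [ 0.0106 -0.3298 -0.2751] tcp [ 0.4673 -0.3856  0.211 ] F [ 0.9  0.2 -0.5] w 0.0548 t 7.8 j [-24.2  20.8  -4.4   0.  -64.4 135.5]
```

View pics/side6.png

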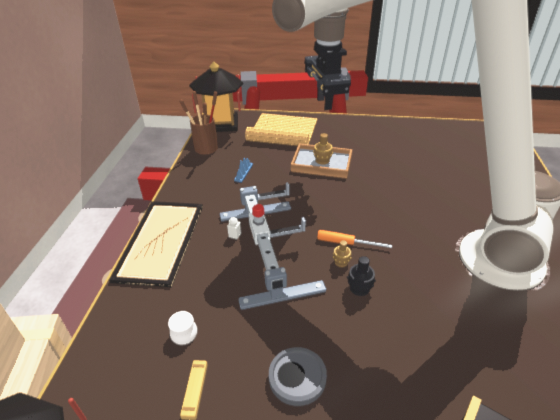

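The censer stands upright in the tray at (323,150). Next is the red knob.

>>> move_arm --increments '[0,0,0,0.0,-0.33,-0.275,0.055,0,0,0,0.0,-0.33,-0.275,0.055,0,0,0,0.0,-0.33,-0.275,0.055,0,0,0,0.0,-0.33,-0.275,0.055,0,0,0,0.0,-0.33,-0.275,0.055,0,0,0,0.0,-0.33,-0.275,0.055,0,0,0,0.0,-0.33,-0.275,0.055,0,0,0,0.0,-0.33,-0.275,0.055,0,0,0,0.0,-0.33,-0.275,0.055,0,0,0,0.0,-0.33,-0.275,0.055,0,0,0,0.0,-0.33,-0.275,0.055,0,0,0,0.0,-0.33,-0.275,0.055]'

```text
time_s: 8.8
tcp_pos: [0.6026, 0.0256, 0.2056]
ee_rot: [[-0.003, 0.367, -0.93], [-0.0, -0.93, -0.367], [-1.0, -0.001, 0.003]]
wrist_force: [0.3, -1.1, -0.2]
gripper_width: 0.629
```

>>> move_arm --increments '[0,0,0,0,0,0,0.055,0,0,0,0,0,0,0.055,0,0,0,0,0,0,0.055]'

```text
time_s: 9.05
tcp_pos: [0.6018, 0.021, 0.2073]
ee_rot: [[-0.001, 0.361, -0.933], [-0.0, -0.933, -0.361], [-1.0, -0.0, 0.001]]
wrist_force: [-1.2, -0.4, -0.2]
gripper_width: 0.635
```

```bash
python3 -c "
from h import *
im=r.capture('side')[:,:,::-1]; cv2.imwrite('pics/side7.png',im)
plan([.6040,.0213,.15])"
```

```text
turn [-0.1   0.03  0.01] shift [ 0.0576  0.0005 -0.0021] tcp [0.6019 0.021  0.2076] F [-0.2 -0.1  1. ] w 0.0548 t 9.1 j [ 17.4  20.8  -4.8  -0.  -64.4  93.8]
```

View pics/side7.png

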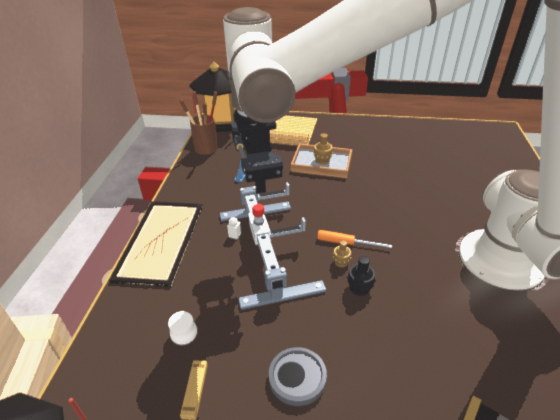

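>>> move_arm --increments '[0,0,0,0.03,0.0005,-0.002,0.055,0,0,0,0.05,0.0005,-0.002,0.055,0,0,0,0.06,0.0005,-0.002,0.055,0,0,0,0.06,0.0005,-0.002,0.055,0,0,0,0.06,0.0005,-0.002,0.055]'

```text
time_s: 9.52
tcp_pos: [0.6047, 0.022, 0.148]
ee_rot: [[0.0, 0.362, -0.932], [-0.001, -0.932, -0.362], [-1.0, 0.001, 0.0]]
wrist_force: [-0.5, -0.2, 0.9]
gripper_width: 0.632
```

```bash
python3 -c "
from h import *
im=r.capture('side')[:,:,::-1]; cv2.imwrite('pics/side8.png',cv2.resize(im[120:300,180:360],None,fx=3.3,fy=3.3))
plan([.6040,.0213,.115])"
```

```text
turn [-0.   -0.11 -0.05] shift [0.034  0.0004 0.0016] tcp [0.6053 0.0223 0.149 ] F [ 0.2 -0.2  0.4] w 0.055 t 9.5667 j [ 17.4  24.   -9.    0.  -56.9  93.8]
```

View pics/side8.png

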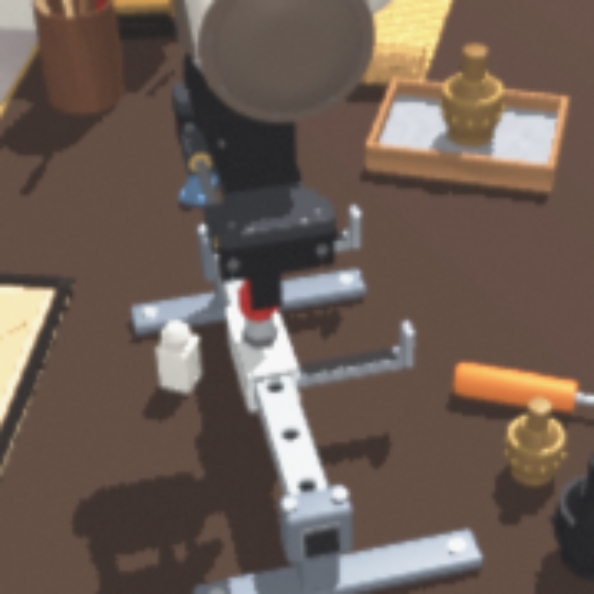

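The fingers are astride the knob, with red visible at crop (255,300) behind the near finger. I'll lower and grip.

>>> move_arm --increments '[0,0,0,0.015,0,0.0005,0.055,0,0,0,0.03,0,0.0005,0.055,0,0,0,0.034,0,0.0005,0.055,0,0,0,0.034,0,0.0005,0.055,0,0,0,0.034,0,0.0005,0.055]'

```text
time_s: 9.98
tcp_pos: [0.6048, 0.0226, 0.115]
ee_rot: [[0.002, 0.363, -0.932], [0.0, -0.932, -0.363], [-1.0, 0.001, -0.002]]
wrist_force: [0.4, -0.3, 0.9]
gripper_width: 0.632
```

```bash
python3 -c "
from h import *
plan([.6040,.0213,.115])"
```

```text
turn [ 0.03 -0.11 -0.04] shift [0.     0.0009 0.0013] tcp [0.6048 0.0226 0.115 ] F [ 0.4 -0.3  0.9] w 0.055 t 9.9833 j [ 17.5  26.  -11.3   0.  -52.7  93.8]
```

>>> move_arm --increments '[0,0,0,0,0.001,0.001,0.04,0,0,0,0,0.001,0.001,0.03,0,0,0,0,0.001,0.001,0.015,0,0,0,0,0.001,0.001,0.015,0,0,0,0,0.001,0.001,0.015,0,0,0,0,0.001,0.001,0.015,0,0,0,0,0.001,0.001,0.015]'

```text
time_s: 10.57
tcp_pos: [0.6037, 0.021, 0.1141]
ee_rot: [[0.001, 0.363, -0.932], [-0.0, -0.932, -0.363], [-1.0, 0.001, -0.0]]
wrist_force: [0.8, -1.6, 1.3]
gripper_width: 0.312
```

```bash
python3 -c "
from h import *
plan([.6040,.0213,.115])"
```

```text
turn [ 0.02 -0.03 -0.04] shift [-0.0009 -0.0002 -0.0004] tcp [0.6037 0.021  0.1141] F [ 0.8 -1.6  1.3] w 0.0272 t 10.5667 j [ 17.3  25.9 -11.4   0.  -52.6  93.9]
```

>>> move_arm --increments '[0,0,0,-0.003,0,0,0.015,0,0,0,-0.006,0,0,0.015,0,0,0,-0.009,0,0,0.015,0,0,0,-0.012,0,0,0.015,0,0,0,-0.015,0,0,0.015,0,0,0,-0.015,0,0,0.015,0,0,0,-0.015,0,0,0.015]'

```text
time_s: 11.15
tcp_pos: [0.6034, 0.0215, 0.1283]
ee_rot: [[-0.0, 0.363, -0.932], [0.0, -0.932, -0.363], [-1.0, -0.0, -0.0]]
wrist_force: [4.6, -1.1, -10.2]
gripper_width: 0.307
```

```bash
python3 -c "
from h import *
im=r.capture('side')[:,:,::-1]; cv2.imwrite('pics/side9.png',cv2.resize(im[160:300,200:340],None,fx=4,fy=4))
plan([.6037,.0210,.1291])"
```

```text
turn [ 0.01 -0.01  0.02] shift [-0.0008  0.0005 -0.0001] tcp [0.6034 0.0215 0.1283] F [ 4.8 -0.6 -9.4] w 0.027 t 11.2 j [ 17.4  25.1 -10.5  -0.  -54.4  93.9]
```

View pics/side9.png

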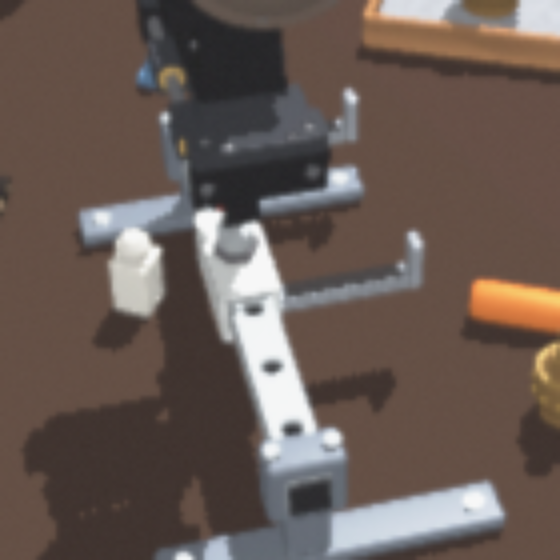

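The knob is up about 14 mm with a 10 N pull, which matches the spring. I'll slide 50 mm along the stand's +y, which is tool -y.

>>> move_arm --increments '[0,0,0,-0.001,-0.005,0,0.015,0,0,0,-0.001,-0.012,0,0.015,0,0,0,-0.001,-0.02,0,0.015,0,0,0,-0.001,-0.028,0,0.015,0,0,0,-0.001,-0.036,0,0.015,0,0,0,-0.001,-0.043,0,0.015,0,0,0,-0.001,-0.047,0,0.015,0,0,0,-0.001,-0.05,0,0.015,0,0,0,-0.001,-0.05,0,0.015,0,0,0,-0.001,-0.05,0,0.015]'

```text
time_s: 12.03
tcp_pos: [0.5851, 0.0687, 0.1293]
ee_rot: [[-0.0, 0.363, -0.932], [0.001, -0.932, -0.363], [-1.0, -0.001, -0.0]]
wrist_force: [3.9, 2.8, -9.9]
gripper_width: 0.313
```

```bash
python3 -c "
from h import *
im=r.capture('side')[:,:,::-1]; cv2.imwrite('pics/side10.png',cv2.resize(im[160:300,200:340],None,fx=4,fy=4))
plan(np.array([.6037,.0210,.1141])+.05*np.array([-.3625,.9319,0]))"
```

```text
turn [ 0.02 -0.01  0.08] shift [ 0.0152  0.0012 -0.0001] tcp [0.5851 0.0687 0.1293] F [ 4.3  4.4 -9.2] w 0.027 t 12.0833 j [ 22.4  23.7 -12.6  -0.1 -53.7  88.9]
```

View pics/side10.png

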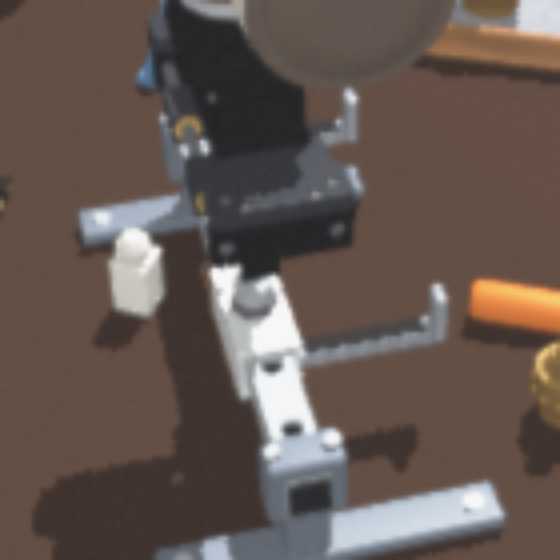

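The section has moved about one hole: two holes are left showing, at crop (270,366) and (291,428). I'll trim back 1 mm and lower the pin.

>>> move_arm --increments '[0,0,0,0,0.001,0,0.015,0,0,0,0.003,0.001,0,0.015,0,0,0,0.006,0.001,0,0.015,0,0,0,0.009,0.001,0,0.015,0,0,0,0.012,0.001,0,0.015,0,0,0,0.015,0.001,0,0.015,0,0,0,0.015,0.001,0,0.015]'

```text
time_s: 12.67
tcp_pos: [0.5857, 0.0671, 0.1146]
ee_rot: [[0.0, 0.363, -0.932], [0.0, -0.932, -0.363], [-1.0, -0.0, -0.0]]
wrist_force: [2.3, 3.7, -6.3]
gripper_width: 0.311
```

```bash
python3 -c "
from h import *
plan(np.array([.6037,.0210,.1141])+.05*np.array([-.3625,.9319,0]))"
```

```text
turn [ 0.03 -0.01  0.  ] shift [ 0.0005 -0.0005 -0.    ] tcp [0.5857 0.0671 0.1146] F [ 2.3  3.7 -6.3] w 0.0271 t 12.6667 j [ 22.3  24.7 -13.5  -0.  -51.8  89. ]
```

>>> move_arm --increments '[0,0,0,0.001,0,0,0.015,0,0,0,0.002,0,0,0.015,0,0,0,0.002,0,0,0.015,0,0,0,0.002,0,0,0.015]'

```text
time_s: 13.0
tcp_pos: [0.586, 0.0666, 0.1141]
ee_rot: [[0.001, 0.363, -0.932], [-0.0, -0.932, -0.363], [-1.0, 0.001, -0.001]]
wrist_force: [0.4, 1.8, 2.6]
gripper_width: 0.311
```

```bash
python3 -c "
from h import *
for n in ('side','top'):
  im=r.capture(n)[:,:,::-1]; cv2.imwrite(f'pics/{n}11.png',im)
cv2.imwrite('pics/side11c.png',cv2.resize(cv2.imread('pics/side11.png')[120:300,190:370],None,fx=3.3,fy=3.3))
plan(np.array([.6037,.0210,.1141])+.05*np.array([-.3625,.9319,0]))"
```

```text
turn [ 0.03 -0.06 -0.04] shift [-0.    -0.001  0.   ] tcp [0.586  0.0667 0.1141] F [-2.2  2.3  3.8] w 0.0273 t 13.1 j [ 22.2  24.7 -13.6   0.1 -51.7  89. ]
```

View pics/side11c.png

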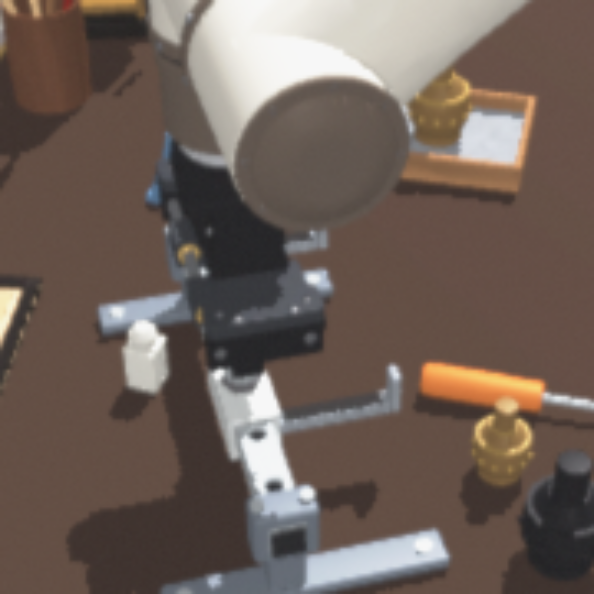

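```bash
python3 -c "
from h import *
a=onz('side',uncrop((374,193),4,210,170),.084);b=onz('side',uncrop((393,369),3.3,190,120),.084)
d=b-a;print(a,b,'along',d[:2]@np.array([-.3625,.9319]),'across',d[:2]@np.array([.9319,.3625]))
plan([0.586,.0667,.1141])"
```

```text
[ 0.4972681  -0.00544286  0.084     ] [0.479765   0.04308158 0.084     ] along 0.05156480605229237 across 0.001278972698996485
turn [ 0.03 -0.06 -0.04] shift [-0. -0. -0.] tcp [0.586  0.0667 0.1141] F [-2.2  2.3  3.8] w 0.0273 t 13.1 j [ 22.2  24.7 -13.6   0.1 -51.7  89. ]
```

View pics/top11.png

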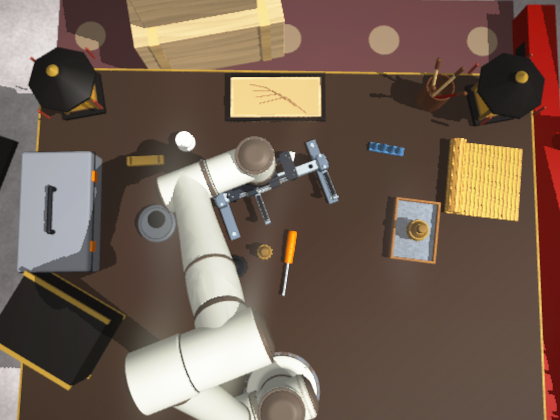

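A gentle sideways nudge will confirm the pin is caught. Afterwards I return to neutral.

>>> move_arm --increments '[0,0,0,0,-0.001,0,0.015,0,0,0,0,-0.002,0,0.015,0,0,0,0,-0.004,0,0.015,0,0,0,0,-0.004,0,0.015,0,0,0,0,-0.004,0,0.015]'

```text
time_s: 13.52
tcp_pos: [0.5854, 0.0682, 0.1141]
ee_rot: [[0.002, 0.363, -0.932], [-0.004, -0.932, -0.363], [-1.0, 0.004, -0.001]]
wrist_force: [3.2, -5.6, 5.6]
gripper_width: 0.31
```

>>> move_arm --increments '[0,0,0,0,0.003,0,0.015,0,0,0,0,0.003,0,0.015,0,0,0,0,0.003,0,0.015,0,0,0,0,0.003,0,0.015]'

```text
time_s: 13.85
tcp_pos: [0.5859, 0.0668, 0.1141]
ee_rot: [[0.001, 0.363, -0.932], [-0.001, -0.932, -0.363], [-1.0, 0.002, -0.001]]
wrist_force: [0.1, -2.4, 6.5]
gripper_width: 0.315
```

```bash
python3 -c "
from h import *
plan([0.586,.0667,.1141]); print(r.finish_job())"
```

```text
turn [ 0.02 -0.05 -0.11] shift [-0.      0.0001 -0.    ] tcp [0.5859 0.0668 0.1141] F [ 0.1 -2.4  6.5] w 0.0274 t 13.85 j [ 22.3  24.7 -13.6   0.1 -51.6  88.9]
the job is handed in; nothing more can be done
None
```

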